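Sort the aquarium bits into their trays

ROBOT

A 6-joint arm with a two-finger parallel gripper is mounted at the origin on the work surface. World frame = base frame: x ahead of the robot, y to its left, z up, the work surface at z = 0. Lengths are in m, angles in rad, forces in N, time in s.
With the tool pointing down it reaches from about 0.35 to 0.775 m from the base axis. Payload 7.3 kg.
Tool frame: the origin (TCP) lies at the very end of the fingers, on their centre line; the grasp point (between the pads) lies 19 mm behind it (pinch_z is the distance from the TCP to the grasp point, in m); z points along the fingers, y is the line along which they close (so a half turn about z gives the same grasp; the last joint's range is limited). The gripper opens to 92 mm and grips with 3 to 60 N. Pads are 19 mm wide; open, the fingers measure 130 mm over their backs; the gripper's body (75 mm by 190 mm) begins 47 mm behind the grasp point.
Start: joints at [-1.442, 0.342, 1.524, -0, 1.275, -0.146], TCP at [0.142, -0.505, 0.227] pointing down, gripper open.
Joint ranges: [-2.53, 2.53], [-0.77, 2.02], [0.04, 2.7], [-1, 4.14], [0.28, 2.66], [-3.11, 3.11]. Speed limits (rad/s): [2.57, 2.57, 3.14, 3.14, 3.14, 3.14].

INTERFACE

Orientations are given as [roll, pitch, yaw] about the fixed x, y, z axes, in that order (R = Rz(yaw) Ry(pitch) Rx(roll)).
In Python, from cell import * gives the robot as it stands.
- The arm moves only by the tool arm_command, never from a script. Its arguments are lists of equal length, an entry for each row: "fingers": the gripper command: -1 is fully open, 1 is shut, values between are in proportion; "travel": the shift along the tool's x, y, z in m, a list of three; "dr": the turn, a rotation vector about the tool's x, y, z in degrees, a list of three. In form: {"fingers": [fingers, ...], "travel": [[x, y, z], ...], "dr": [[wx, wy, wz], ...]}. A call has 1 to 8 rows; each row is the pose to reach, as a shift and turn from the pose commanded when the call began, along the tool's axes at that moment; what a row does not reach only later rows make up. A row lasts 1/12 s, in which the tool goes at most 41.7 mm and 7.16 degrees, less where a joint would pass 70% of its speed; a pose out of reach is approached as far as the arm can. A call with a gripper value outside its range is refused whole. The fingers move at their own pace and stop on an object; "squeeze" is the grip in N (left out, the last holds). Time passes only in rows, so rows that repeat a pose let the fingers close. It gives the time, the measured TCP pose, the force, the opening and the grip force at its end, in the units of the state.
- observe(): the state, without advancing time (a new reading comes with each control period).
- read_camera(name): name is "scene" or "top" or "wrist"; returns a dict with "color" (480x640x3 uint8, blue, green, red), "z_map" (480x640 float32, m along the optical axis (not along the pixel's ray), 0 where there is no reading), "fx", "fy", "cx", "cy" (pixels), "R" (3x3) and "t" (3): a world point X has camera coordinates R X + t. Camera axes: x right, y down, z forward; pixel columns grow to the right and rows downward; lengths in m; the calibration is good to about 2 mm. A picture is of the moment at which its call begins.
- hand_in(): hands the job in; it is judged then, once.
The state is a dict: "time": time; "qpos": joint angles; "qvel": joint speeds; "joint_efforts": joint torques, N m; "tool_pos": TCP position; "tool_rot": TCP orientation; "contact_force": force on the tool from outside, world axes, zero at the start; "torque": the same for the moment, N m; "opening": finger opening in m; "grip_force": force on a finger pad.
Only numpy, scipy, OpenCV 4.12 (cv2) and the standard library are available. Lean on these libraries where they do the work, as an engineer would, in place of code of your own. Each camera call takes 0.05 s, during which the arm holds its last target. There are 200 camera calls.

TASK

Sort the bits lying on the aquarium cabinet into their places: both grey river stones into the round dish, the white airline splitter and the white airline tap into the square tray, and the steel tweezers lengthwise into the long tray. Set each one down, without dropping it, so that it lies flat on the floor of its dish or tray, the same way up as it lies now and not on top of anything else or leaning on the wall. Leave the green algae cleaner where it is.

Things in the scene. Friction and masses are not known exactly. Their poses are not given: they have to be found in the camera images.
- stone_large: Larger smooth dark-grey river stone: a round flattened pebble, 46 mm across (widest between 10 and 16 mm up), 26 mm tall, about 80 g. Origin: centre of its underside, z up. Yaw has no meaning.
- stone_small: Smaller smooth dark-grey river stone: a round flattened pebble, 34 mm across (widest between 8 and 14 mm up), 22 mm tall, about 40 g. Origin: centre of its underside, z up. Yaw has no meaning.
- splitter: White plastic airline splitter: a 24 x 24 mm square block 16 mm tall with flat sides and 8 mm thick hose nozzles, 19 mm long, standing out level from it at mid-height, one nozzle along -x and two side by side along +x; 62 mm long over all along x. The block's faces across y (24 mm apart) are bare, for gripping. About 25 g. Origin: centre of its underside, z up. 
- tap: White plastic airline tap: a 24 x 24 mm square block 16 mm tall with flat sides and 8 mm thick hose nozzles, 19 mm long, standing out level from it at mid-height, one along -x and one along +x (62 mm long over all along x), with a round 16 mm knob on top, 29 mm tall in all. The block's faces across y (24 mm apart, up to 16 mm high) are bare, for gripping. About 28 g. Origin: centre of its underside, z up. 
- tweezers: Stainless steel tweezers lying flat, 120 mm long along x (points to +x), 10 mm tall, rigid. Between x = -28 and +29 mm the two blades run parallel, 14 mm wide over both (across y): grip there. About 35 g. Origin: centre of its underside, z up. It lies midway along.
- round_dish: Round white ceramic dish, fixed, 152 mm across the rim, 16 mm tall, flat inner floor 136 mm across and 4 mm above the table, wall 4 mm. Origin: centre of its underside, z up. 
- square_tray: Square grey plastic tray, fixed, open on top: 148 x 148 mm outside, 140 x 140 mm inside, 18 mm tall, inner floor 4 mm above the table. Origin: centre of its underside, z up. x and y along its sides.
- long_tray: Oblong grey plastic tray, fixed, open on top: outside 98 mm (x) by 178 mm (y), inside 90 by 170 mm, 18 mm tall, inner floor 4 mm above the table. Origin: centre of its underside, z up. Its long side is along y.
- algae_cleaner: Green and black magnetic algae cleaner, an oblong block 62 (x) x 42 (y) x 43 mm, loose among the things to sort; it stays where it is. Origin: centre of its underside, z up. 
Not all that is in view belongs to the job. What is shaped like the tap but black or red is not meant.

How it is judged:
At the end, for the whole second after the job is handed in: Stones within 56 mm of the dish centre; splitter and tap within 60 mm of the square tray centre along each side; tweezers within 38 mm across, 27 mm along and 0.40 rad of the long tray; all undersides under 10 mm above the tray underside, tilted under 0.2 rad, slower than 0.02 m/s (horizontal distance between each of stone_large, stone_small and round_dish below 0.056 m and z of stone_large in the frame of round_dish between 0 and 0.01 m and angle between each of stone_large, stone_small, splitter, tap, tweezers's own z axis and vertical below 0.2 rad and linear speed of each of stone_large, stone_small, splitter, tap, tweezers below 0.02 m/s and z of stone_small in the frame of round_dish between 0 and 0.01 m and x of splitter in the frame of square_tray between -0.06 and 0.06 m and y of splitter in the frame of square_tray between -0.06 and 0.06 m and z of splitter in the frame of square_tray between 0 and 0.01 m and x of tap in the frame of square_tray between -0.06 and 0.06 m and y of tap in the frame of square_tray between -0.06 and 0.06 m and z of tap in the frame of square_tray between 0 and 0.01 m and x of tweezers in the frame of long_tray between -0.038 and 0.038 m and y of tweezers in the frame of long_tray between -0.027 and 0.027 m and angle between the x axis of tweezers and the y axis of long_tray, either way round below 0.4 rad and z of tweezers in the frame of long_tray between 0 and 0.01 m); the robot touches nothing.
It fails at once if a thing is dropped (it falls free from more than about 3 cm) ((linear speed of stone_large above 0.8 m/s and contact force between the fingers and stone_large below 0.01 N) or (linear speed of stone_small above 0.8 m/s and contact force between the fingers and stone_small below 0.01 N) or (linear speed of splitter above 0.8 m/s and contact force between the fingers and splitter below 0.01 N) or (linear speed of tap above 0.8 m/s and contact force between the fingers and tap below 0.01 N) or (linear speed of tweezers above 0.8 m/s and contact force between the fingers and tweezers below 0.01 N)).
It fails at once if the algae cleaner is moved by more than 3 cm (distance of algae_cleaner from where it was at the start of the episode above 0.03 m).
It also fails if it takes over 109 s, if anything falls off the work surface, if the arm or the gripper's body presses on something with over 40 N, if the wrist force passes 120 N, or if a joint passes its speed limit or range.

## Working session

There is one attempt and no reset: what is moved stays moved. The work goes in short steps, Python scripts to look and compute and a tool call to move; the robot and the scene stay as the last step left them, time stands still between calls to the robot, and variables do not carry over. Pictures are saved under pics/ and viewed, at most 14 in all, crops included, and the job is handed in when it is done.

Besides the shell and the picture viewer there is one more tool, called as name(argument=value, ...) on one line, values as JSON. arm_command: Moves the arm, as the interface text tells. Its arguments: {"type":"object","properties":{"fingers":{"type":"array","items":{"type":"number"}},"travel":{"type":"array","items":{"type":"array","items":{"type":"number"}}},"dr":{"type":"array","items":{"type":"array","items":{"type":"number"}}},"squeeze":{"type":"number"}},"required":["fingers","travel","dr"]}

```bash
mkdir -p pics; ls; python3 - <<'E'
from cell import *
import cv2,numpy as np
for n in("top","scene"):
    c=read_camera(n); cv2.imwrite(f"pics/{n}0.png",c["color"]); np.savez(f"{n}0.npz",**c)
    print(n,c["fx"],c["cx"],c["cy"],np.round(c["R"],3).tolist(),np.round(c["t"],3))
print(observe())
E
```

```text
pics
top 477.291865365273 321.1486871811678 235.9047408215474 [[0.014, -1.0, 0.017], [-0.991, -0.017, -0.134], [0.135, -0.015, -0.991]] [-0.018  0.477  0.791]
scene 497.7621290455746 321.9847577875745 240.1295711506473 [[-0.347, 0.938, 0.018], [0.694, 0.269, -0.668], [-0.631, -0.219, -0.744]] [ 0.158 -0.327  1.416]
{'time': 0.1, 'qpos': array([-1.44201782e+00,  3.42627919e-01,  1.52488711e+00,  1.92860055e-05,
        1.27539185e+00, -1.45981217e-01]), 'qvel': array([-0.00083948, -0.00298388, -0.00195642, -0.00169474, -0.0003375 ,
        0.00228162]), 'joint_efforts': array([ 1.96797722e-03, -4.32003093e+01, -2.44693834e+01,  7.19947438e-02,
        5.26457315e-02, -5.33384639e-05]), 'tool_pos': array([ 0.1424327 , -0.50495232,  0.2261395 ]), 'tool_rot': array([-3.14029509e+00, -2.09417809e-04,  2.74753961e-01]), 'contact_force': array([-0.01423006,  0.18153836,  0.61710719]), 'torque': array([ 0.00105892, -0.01890046, -0.03165137]), 'grip_force': 0.0, 'opening': 0.0915328365145068}
```

View pics/top0.png

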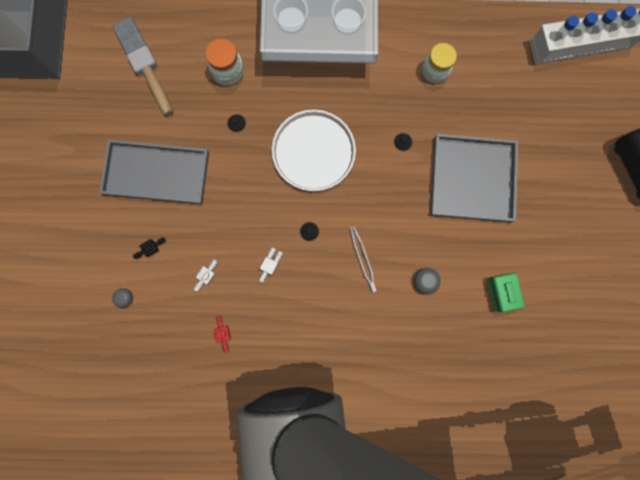

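View pics/scene0.png

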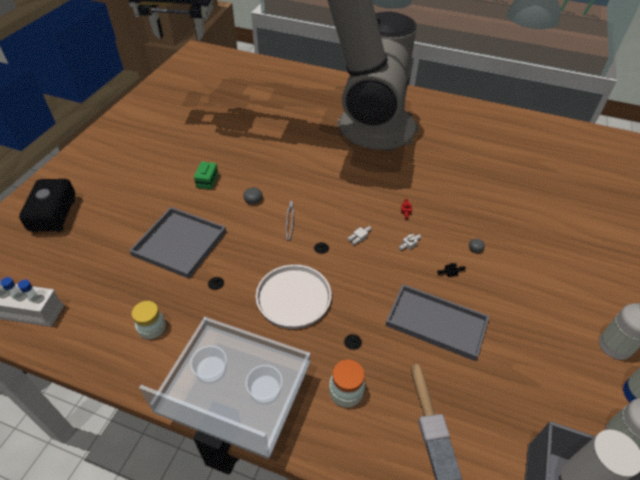

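The top view shows the large stone at (427,281), small stone (122,298), tap with round knob (206,275), splitter (270,264) and tweezers from (352,228) to (374,290). The dish is at (314,150), the square tray at (475,178) and the long tray at (155,172). The black and red taps are decoys. Next I'll look at an enlarged crop and work out positions.

```bash
cat > h.py <<'E'
import numpy as np,cv2
def ray(c,u,v,z):
    "world point at height z seen at pixel u,v"
    R,t=c["R"],c["t"]; C=-R.T@t
    d=R.T@np.array([(u-c["cx"])/c["fx"],(v-c["cy"])/c["fy"],1.])
    return C+d*(z-C[2])/d[2]
def cloud(c):
    v,u=np.mgrid[:480,:640]; Z=c["z_map"].astype(float)
    P=np.stack([(u-c["cx"])/c["fx"]*Z,(v-c["cy"])/c["fy"]*Z,Z],-1)
    W=(P-c["t"])@c["R"]; W[Z==0]=np.nan
    return W
E
python3 - <<'E'
from h import *
c=np.load("top0.npz"); W=cloud(c)
print("table z", np.nanmedian(W[200:220,250:340,2]), np.nanmedian(W[330:350,440:480,2]),np.nanmedian(W[320:340,120:160,2]))
for n,u,v,z in [("large",427,281,.013),("small",122,298,.011),("tap",206,275,.02),("split",270,264,.016),("twA",352,228,.008),("twB",374.5,291,.008),("cleaner",508,292,.043),("dish",314,150,.016),("black",150,247,.01),("red",222,333,.01)]:
    p=ray(c,u,v,z); print(n,np.round(p,3),"r",round(float(np.hypot(*p[:2])),3), "depth", np.round(np.nanmedian(W[int(v)-1:int(v)+2,int(u)-1:int(u)+2].reshape(-1,3),0),3))
for n,cs in {"sq":[(436,136),(518,138),(515,221),(431,217)],"long":[(109,142),(208,150),(202,203),(102,195)]}.items():
    P=np.array([ray(c,u,v,.018)[:2] for u,v in cs]); print(n,P.mean(0).round(3),[np.round(np.linalg.norm(P[i]-P[i-1]),3) for i in range(4)],"dir",np.degrees(np.arctan2(*(P[1]-P[0])[::-1])).round(1),np.degrees(np.arctan2(*(P[2]-P[3])[::-1])).round(1))
a=cv2.resize(c["color"][215:345,190:390],None,fx=4,fy=4,interpolation=cv2.INTER_CUBIC)
cv2.imwrite("pics/crop1.png",a)
E
```

```text
table z -0.00015133623654525795 -0.0002600431411059186 -0.0003895473927578679
large [ 0.403 -0.197  0.013] r 0.449 depth [ 0.403 -0.194  0.026]
small [0.366 0.331 0.011] r 0.494 depth [0.366 0.327 0.023]
tap [0.408 0.187 0.02 ] r 0.448 depth [0.407 0.185 0.025]
split [0.429 0.077 0.016] r 0.436 depth [0.429 0.077 0.016]
twA [ 0.496 -0.066  0.008] r 0.5 depth [ 0.497 -0.067  0.006]
twB [ 0.385 -0.106  0.008] r 0.399 depth [ 0.385 -0.106  0.002]
cleaner [ 0.386 -0.327  0.043] r 0.506 depth [ 0.386 -0.327  0.043]
dish [0.635 0.004 0.016] r 0.635 depth [0.639 0.004 0.003]
black [0.456 0.289 0.01 ] r 0.54 depth [0.454 0.284 0.023]
red [0.309 0.157 0.01 ] r 0.347 depth [0.31  0.154 0.026]
sq [ 0.59  -0.286] [np.float64(0.15), np.float64(0.15), np.float64(0.154), np.float64(0.15)] dir -90.3 -91.8
long [0.588 0.285] [np.float64(0.097), np.float64(0.177), np.float64(0.097), np.float64(0.176)] dir -93.6 -93.6
```

View pics/crop1.png

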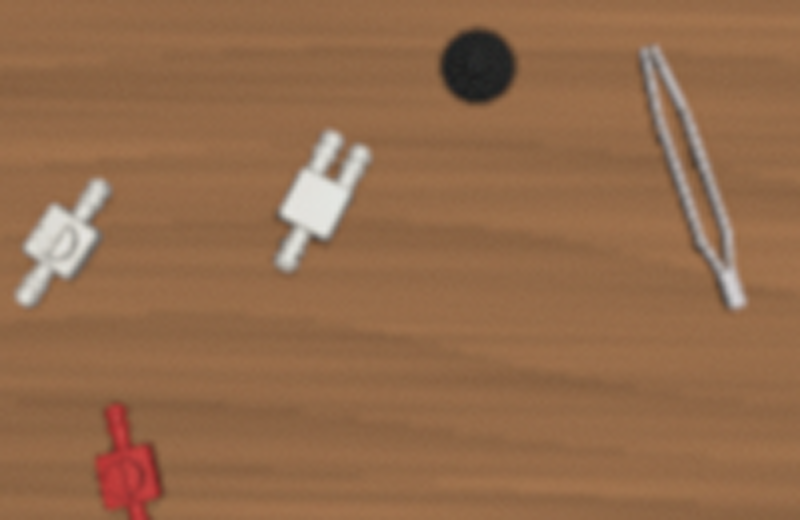

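The crop shows three things to pick up:
- **Splitter:** block at crop (315,204), nozzles up-right in a pair.
- **Tap:** block at (62,242), ends at (28,300) and (100,183).
- **Tweezers:** points at (650,48), tail at (735,303).

Sizes and heights match the task. Next I'll fix the poses and plan the moves.

```bash
cat >> h.py <<'E'
def rel(start,goals):
    "start/goals: x,y,z,yawdeg (tool down). prints travel in tool axes and dr"
    for g in goals:
        y=np.radians(start[3]); d=np.array(g[:3])-start[:3]
        print(g,"travel",np.round([np.cos(y)*d[0]+np.sin(y)*d[1],np.sin(y)*d[0]-np.cos(y)*d[1],-d[2]],4),"drz",round(-(g[3]-start[3]),1)); start=g
E
python3 - <<'E'
from h import *
from cell import observe
c=np.load("top0.npz")
q=lambda a,b,z:ray(c,190+a/4,215+b/4,z)[:2]
def ang(a,b): d=a-b; return np.degrees(np.arctan2(d[1],d[0])).round(1),np.linalg.norm(d).round(3)
sp=q(315,204,.016); tp=q(62,242,.016)
print("split",sp.round(3),ang(q(348,142,.008),q(287,268,.008)),((q(348,142,.008)+q(287,268,.008))/2).round(3))
print("tap",tp.round(3),ang(q(100,183,.008),q(28,300,.008)),((q(100,183,.008)+q(28,300,.008))/2).round(3))
A,B=q(650,48,.007),q(735,303,.007); print("tw",((A+B)/2).round(3),ang(A,B))
# stones by height mask
W=cloud(c)
for n,u,v in(("large",427,281),("small",122,298)):
    s=W[v-25:v+25,u-25:u+25].reshape(-1,3); s=s[s[:,2]>.008]; print(n,((s.max(0)+s.min(0))/2).round(3),np.ptp(s,0).round(3))
rel([.1424,-.505,.226,15.7],[[.403,-.196,.10,15.7],[.403,-.196,.003,15.7],[.403,-.196,.10,15.7]])
E
```

```text
split [0.425 0.079] (np.float64(-24.3), np.float64(0.061)) [0.425 0.079]
tap [0.407 0.188] (np.float64(-29.4), np.float64(0.059)) [0.408 0.189]
tw [ 0.441 -0.086] (np.float64(18.6), np.float64(0.119))
large [ 0.404 -0.197  0.02 ] [0.044 0.045 0.021]
small [0.368 0.33  0.017] [0.031 0.033 0.018]
[0.403, -0.196, 0.1, 15.7] travel [ 0.3345 -0.227   0.126 ] drz -0.0
[0.403, -0.196, 0.003, 15.7] travel [0.    0.    0.097] drz -0.0
[0.403, -0.196, 0.1, 15.7] travel [ 0.     0.    -0.097] drz -0.0
```

arm_command(fingers=[-0.5, -0.5, -0.5, -0.5, -0.5, -0.5, -0.5], travel=[[0.167, -0.1135, 0.063], [0.167, -0.1135, 0.063], [0.167, -0.1135, 0.063], [0.167, -0.1135, 0.063], [0.167, -0.1135, 0.063], [0.167, -0.1135, 0.063], [0.167, -0.1135, 0.063]], dr=[[0, 0, 0], [0, 0, 0], [0, 0, 0], [0, 0, 0], [0, 0, 0], [0, 0, 0], [0, 0, 0]], squeeze=25)

```text
time: 0.68
tool_pos: [0.2733, -0.3485, 0.163]
tool_rot: [-3.139, 0.0, 0.279]
contact_force: [-1.2, 0.2, 0.2]
opening: 0.0689
grip_force: 0.0
```

arm_command(fingers=[-0.5, -0.5, -0.5, -0.5, -0.5, -0.5, -0.5, -0.5], travel=[[0.1675, -0.1135, 0.063], [0.1675, -0.1135, 0.063], [0.1675, -0.1135, 0.063], [0.1675, -0.1135, 0.063], [0.1675, -0.1135, 0.063], [0.1675, -0.1135, 0.063], [0.1675, -0.1135, 0.063], [0.1675, -0.1135, 0.063]], dr=[[0, 0, 0], [0, 0, 0], [0, 0, 0], [0, 0, 0], [0, 0, 0], [0, 0, 0], [0, 0, 0], [0, 0, 0]])

```text
time: 1.35
tool_pos: [0.4029, -0.1973, 0.1009]
tool_rot: [3.141, 0.0, 0.275]
contact_force: [0.4, -0.2, -0.4]
opening: 0.0687
grip_force: 0.0
```

```bash
python3 - <<'E'
from h import *
from cell import *
c=read_camera("wrist"); cv2.imwrite("pics/w1.png",c["color"]); W=cloud(c)
o=observe(); print(o["tool_pos"].round(4),np.degrees(o["tool_rot"]).round(2),o["opening"],o["contact_force"].round(1))
m=(W[...,2]>.009)&(np.hypot(W[...,0]-.403,W[...,1]+.196)<.035)&(W[...,2]<.03)
s=W[m]; print(len(s),((s.max(0)+s.min(0))/2).round(4),np.ptp(s,0).round(3))
E
```

```text
[ 0.4026 -0.1977  0.1011] [ 1.7993e+02 -1.0000e-02  1.5670e+01] 0.06862482087947765 [-0.1 -0.3 -0.4]
4083 [ 0.4034 -0.1949  0.0183] [0.046 0.045 0.019]
```

View pics/w1.png

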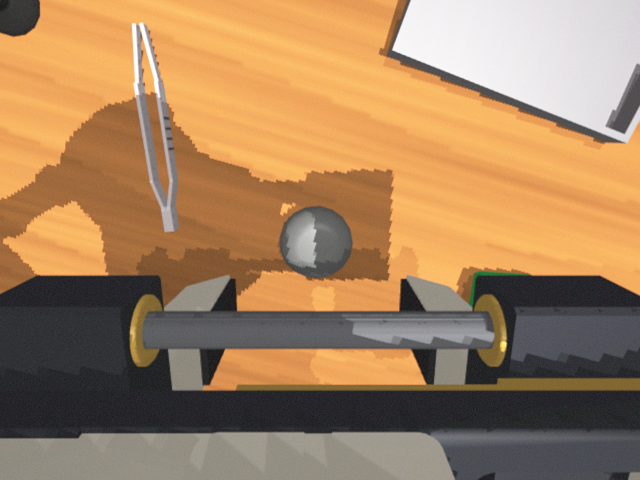

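The wrist view shows the stone at about (316,242) between the open fingers, with the tweezers to its left and the cleaner clear on the right. I'll grasp the stone.

arm_command(fingers=[-0.5, -0.5, -0.5, -0.5, -0.5, -0.5], travel=[[0.001, -0.0015, 0.03], [0.001, -0.0015, 0.06], [0.001, -0.0015, 0.085], [0.001, -0.0015, 0.097], [0.001, -0.0015, 0.097], [0.001, -0.0015, 0.097]], dr=[[0, 0, 0], [0, 0, 0], [0, 0, 0], [0, 0, 0], [0, 0, 0], [0, 0, 0]])

```text
time: 1.9
tool_pos: [0.4029, -0.1959, 0.004]
tool_rot: [3.142, 0.0, 0.272]
contact_force: [0.9, 0.6, -0.4]
opening: 0.0682
grip_force: 0.0
```

arm_command(fingers=[1, 1, 1, 1, 1, 1, 1, 1], travel=[[0, 0, 0], [0, 0, 0], [0, 0, 0], [0, 0, 0], [0, 0, 0], [0, 0, 0], [0, 0, 0], [0, 0, 0]], dr=[[0, 0, 0], [0, 0, 0], [0, 0, 0], [0, 0, 0], [0, 0, 0], [0, 0, 0], [0, 0, 0], [0, 0, 0]])

```text
time: 2.57
tool_pos: [0.4039, -0.1948, 0.0045]
tool_rot: [3.14, -0.001, 0.275]
contact_force: [-1.4, -1.7, 6.4]
opening: 0.0445
grip_force: 25.0
```

arm_command(fingers=[1, 1, 1, 1, 1], travel=[[0, 0, -0.01], [0, 0, -0.03], [0, 0, -0.06], [0, 0, -0.06], [0, 0, -0.06]], dr=[[0, 0, 0], [0, 0, 0], [0, 0, 0], [0, 0, 0], [0, 0, 0]])

```text
time: 2.98
tool_pos: [0.4043, -0.1948, 0.0649]
tool_rot: [3.139, -0.002, 0.275]
contact_force: [0.0, -0.1, -0.8]
opening: 0.0449
grip_force: 25.0
```

```bash
python3 - <<'E'
from h import *
from cell import *
o=observe(); p=o["tool_pos"]; y=np.degrees(o["tool_rot"][2]); print(p.round(4),y.round(2),o["opening"],o["grip_force"],o["contact_force"].round(1))
rel([*p,y],[[.607,.004,p[2],0],[.607,.004,.0085,0],[.607,.004,.085,0],[.368,.330,.085,0],[.368,.330,.003,0],[.368,.33,.065,0],[.665,.004,.065,0],[.665,.004,.0075,0]])
E
```

```text
[ 0.4043 -0.1948  0.0649] 15.77 0.04492083930831235 24.99992880038917 [ 0.  -0.1 -0.8]
[0.607, 0.004, np.float64(0.06494157819211423), 0] travel [ 0.2491 -0.1362 -0.    ] drz 15.8
[0.607, 0.004, 0.0085, 0] travel [0.     0.     0.0564] drz 0
[0.607, 0.004, 0.085, 0] travel [ 0.      0.     -0.0765] drz 0
[0.368, 0.33, 0.085, 0] travel [-0.239 -0.326 -0.   ] drz 0
[0.368, 0.33, 0.003, 0] travel [0.    0.    0.082] drz 0
[0.368, 0.33, 0.065, 0] travel [ 0.     0.    -0.062] drz 0
[0.665, 0.004, 0.065, 0] travel [ 0.297  0.326 -0.   ] drz 0
[0.665, 0.004, 0.0075, 0] travel [0.     0.     0.0575] drz 0
```

arm_command(fingers=[1, 1, 1, 1, 1, 1, 1, 1], travel=[[0.018, -0.01, 0], [0.045, -0.025, 0], [0.075, -0.041, 0], [0.105, -0.057, 0], [0.135, -0.074, 0], [0.165, -0.09, 0], [0.195, -0.106, 0], [0.22, -0.12, 0]], dr=[[0, 0, 2], [0, 0, 4], [0, 0, 6], [0, 0, 8], [0, 0, 10], [0, 0, 12], [0, 0, 14], [0, 0, 15.8]])

```text
time: 3.65
tool_pos: [0.5832, -0.0171, 0.0621]
tool_rot: [-3.141, 0.002, -0.002]
contact_force: [0.5, -0.2, -1.6]
opening: 0.0449
grip_force: 25.0
```

```bash
python3 - <<'E'
from h import *
from cell import *
o=observe(); p=o["tool_pos"]; y=np.degrees(o["tool_rot"][2]); print(p.round(4),y.round(2),o["opening"],o["grip_force"],o["contact_force"].round(1))
rel([*p,y],[[.607,.004,p[2],0],[.607,.004,.0085,0]])
E
```

```text
[ 0.5832 -0.0171  0.0621] -0.1 0.04489822171534651 24.99845985788852 [ 0.5 -0.2 -1.6]
[0.607, 0.004, np.float64(0.06213129000246241), 0] travel [ 0.0238 -0.0211 -0.    ] drz -0.1
[0.607, 0.004, 0.0085, 0] travel [0.     0.     0.0536] drz 0
```

arm_command(fingers=[1, 1, 1, 1, 1, 1, 1, 1], travel=[[0.0235, -0.021, 0], [0.0235, -0.021, 0], [0.0235, -0.021, 0.02], [0.0235, -0.021, 0.035], [0.0235, -0.021, 0.045], [0.0235, -0.021, 0.05], [0.0235, -0.021, 0.053], [0.0235, -0.021, 0.053]], dr=[[0, 0, 0], [0, 0, 0], [0, 0, 0], [0, 0, 0], [0, 0, 0], [0, 0, 0], [0, 0, 0], [0, 0, 0]])

```text
time: 4.32
tool_pos: [0.6057, 0.0016, 0.0101]
tool_rot: [-3.142, 0.001, -0.001]
contact_force: [0.7, 0.7, -0.6]
opening: 0.0448
grip_force: 25.0
```

arm_command(fingers=[1, 1, 1, 1], travel=[[0, 0, 0.001], [0, 0, 0.002], [0, 0, 0.003], [0, 0, 0.003]], dr=[[0, 0, 0], [0, 0, 0], [0, 0, 0], [0, 0, 0]])

```text
time: 4.65
tool_pos: [0.6066, 0.0017, 0.0086]
tool_rot: [3.141, -0.002, -0.001]
contact_force: [-0.1, -0.7, 2.7]
opening: 0.0448
grip_force: 25.0
```

arm_command(fingers=[-0.3, -0.3, -0.3, -0.3, -0.3, -0.3, -0.3, -0.3], travel=[[0, 0, 0], [0, 0, 0], [0, 0, 0], [0, 0, -0.01], [0, 0, -0.04], [0, 0, -0.08], [0, 0, -0.08], [0, 0, -0.08]], dr=[[0, 0, 0], [0, 0, 0], [0, 0, 0], [0, 0, 0], [0, 0, 0], [0, 0, 0], [0, 0, 0], [0, 0, 0]])

```text
time: 5.32
tool_pos: [0.608, 0.0016, 0.0911]
tool_rot: [3.141, -0.006, -0.001]
contact_force: [-0.5, 0.1, 0.0]
opening: 0.0595
grip_force: 0.0
```

arm_command(fingers=[-0.3, -0.3, -0.3, -0.3, -0.3, -0.3], travel=[[-0.1195, -0.164, 0], [-0.1195, -0.164, 0], [-0.1195, -0.164, 0], [-0.1195, -0.164, 0], [-0.1195, -0.164, 0], [-0.1195, -0.164, 0]], dr=[[0, 0, 0], [0, 0, 0], [0, 0, 0], [0, 0, 0], [0, 0, 0], [0, 0, 0]])

```text
time: 5.82
tool_pos: [0.4816, 0.17, 0.0869]
tool_rot: [-3.141, 0.005, 0.004]
contact_force: [-0.4, -0.2, -0.5]
opening: 0.0597
grip_force: 0.0
```

arm_command(fingers=[-0.3, -0.3, -0.3, -0.3, -0.3, -0.3, -0.3, -0.3], travel=[[-0.1195, -0.164, 0], [-0.1195, -0.164, 0], [-0.1195, -0.164, 0], [-0.1195, -0.164, 0], [-0.1195, -0.164, 0], [-0.1195, -0.164, 0], [-0.1195, -0.164, 0], [-0.1195, -0.164, 0]], dr=[[0, 0, 0], [0, 0, 0], [0, 0, 0], [0, 0, 0], [0, 0, 0], [0, 0, 0], [0, 0, 0], [0, 0, 0]])

```text
time: 6.48
tool_pos: [0.3675, 0.3297, 0.0873]
tool_rot: [3.141, 0.001, -0.0]
contact_force: [-0.7, -0.2, -0.2]
opening: 0.0597
grip_force: 0.0
```

```bash
cat >> h.py <<'E'
def st(o):
    p=o["tool_pos"]; y=np.degrees(o["tool_rot"][2]); print(p.round(4),y.round(2),"open",round(o["opening"],4),"grip",round(o["grip_force"],1),o["contact_force"].round(1)); return [*p.round(4),round(y,1)]
E
python3 - <<'E'
from h import *
from cell import *
s=st(observe())
W=cloud(read_camera("wrist"))
m=(W[...,2]>.009)&(np.hypot(W[...,0]-.368,W[...,1]-.33)<.035)&(W[...,2]<.03)
q=W[m]; q0=(q.max(0)+q.min(0))/2; print(len(q),q0.round(4),np.ptp(q,0).round(3))
rel(s,[[*q0[:2].round(4),.003,0]])
E
```

```text
[0.3675 0.3297 0.0873] -0.01 open 0.0597 grip 0.0 [-0.7 -0.2 -0.2]
2410 [0.3669 0.3335 0.0162] [0.033 0.034 0.014]
[np.float64(0.3669), np.float64(0.3335), 0.003, 0] travel [-0.0006 -0.0038  0.0843] drz -0.0
```

arm_command(fingers=[-0.3, -0.3, -0.3, -0.3, -0.3, -0.3], travel=[[-0.0005, -0.003, 0.03], [-0.0005, -0.003, 0.055], [-0.0005, -0.003, 0.075], [-0.0005, -0.003, 0.084], [-0.0005, -0.003, 0.084], [-0.0005, -0.003, 0.084]], dr=[[0, 0, 0], [0, 0, 0], [0, 0, 0], [0, 0, 0], [0, 0, 0], [0, 0, 0]])

```text
time: 7.03
tool_pos: [0.3677, 0.3324, 0.0038]
tool_rot: [3.141, 0.0, -0.002]
contact_force: [-0.2, -0.6, 0.4]
opening: 0.0592
grip_force: 0.0
```

arm_command(fingers=[1, 1, 1, 1, 1, 1, 1, 1], travel=[[0, 0, 0], [0, 0, 0], [0, 0, 0], [0, 0, 0], [0, 0, 0], [0, 0, 0], [0, 0, 0], [0, 0, 0]], dr=[[0, 0, 0], [0, 0, 0], [0, 0, 0], [0, 0, 0], [0, 0, 0], [0, 0, 0], [0, 0, 0], [0, 0, 0]])

```text
time: 7.7
tool_pos: [0.3672, 0.3332, 0.0042]
tool_rot: [-3.141, -0.001, -0.001]
contact_force: [-0.8, -0.8, 5.8]
opening: 0.0326
grip_force: 25.0
```

arm_command(fingers=[1, 1, 1, 1, 1, 1], travel=[[0, 0, -0.01], [0, 0, -0.03], [0, 0, -0.055], [0, 0, -0.07], [0, 0, -0.07], [0, 0, -0.07]], dr=[[0, 0, 0], [0, 0, 0], [0, 0, 0], [0, 0, 0], [0, 0, 0], [0, 0, 0]])

```text
time: 8.2
tool_pos: [0.3672, 0.3333, 0.0745]
tool_rot: [-3.141, -0.002, -0.001]
contact_force: [-0.6, 0.6, -0.7]
opening: 0.0327
grip_force: 25.0
```

```bash
python3 - <<'E'
from h import *
from cell import *
s=st(observe())
rel(s,[[.667,.004,s[2],0],[.667,.004,.0105,0],[.667,.004,.0085,0]])
E
```

```text
[0.3672 0.3333 0.0745] -0.05 open 0.0327 grip 25.0 [-0.6  0.6 -0.7]
[0.667, 0.004, np.float64(0.0745), 0] travel [ 0.3004  0.3288 -0.    ] drz -0.1
[0.667, 0.004, 0.0105, 0] travel [0.    0.    0.064] drz 0
[0.667, 0.004, 0.0085, 0] travel [0.    0.    0.002] drz 0
```

arm_command(fingers=[1, 1, 1, 1, 1, 1, 1, 1], travel=[[0.012, 0.013, 0], [0.03, 0.033, 0], [0.052, 0.057, 0], [0.074, 0.081, 0], [0.096, 0.105, 0], [0.118, 0.129, 0], [0.138, 0.151, 0], [0.15, 0.164, 0]], dr=[[0, 0, 0], [0, 0, 0], [0, 0, 0], [0, 0, 0], [0, 0, 0], [0, 0, 0], [0, 0, 0], [0, 0, 0]])

```text
time: 8.87
tool_pos: [0.5179, 0.1663, 0.0723]
tool_rot: [3.141, 0.001, -0.003]
contact_force: [-0.2, 0.3, 0.1]
opening: 0.0324
grip_force: 25.0
```

arm_command(fingers=[1, 1, 1, 1, 1, 1, 1, 1], travel=[[0.02, 0.022, 0], [0.042, 0.046, 0], [0.064, 0.07, 0], [0.086, 0.094, 0], [0.108, 0.118, 0], [0.13, 0.142, 0], [0.15, 0.1645, 0], [0.15, 0.1645, 0]], dr=[[0, 0, 0], [0, 0, 0], [0, 0, 0], [0, 0, 0], [0, 0, 0], [0, 0, 0], [0, 0, 0], [0, 0, 0]])

```text
time: 9.53
tool_pos: [0.6689, -0.0006, 0.0718]
tool_rot: [3.14, -0.001, -0.005]
contact_force: [-0.2, 0.4, -0.4]
opening: 0.0326
grip_force: 25.0
```

arm_command(fingers=[1, 1, 1, 1, 1, 1, 1, 1], travel=[[0, 0, 0], [0, 0, 0.02], [0, 0, 0.04], [0, 0, 0.052], [0, 0, 0.058], [0, 0, 0.062], [0, 0, 0.063], [0, 0, 0.063]], dr=[[0, 0, 0], [0, 0, 0], [0, 0, 0], [0, 0, 0], [0, 0, 0], [0, 0, 0], [0, 0, 0], [0, 0, 0]])

```text
time: 10.2
tool_pos: [0.6668, 0.0045, 0.0112]
tool_rot: [3.141, -0.001, -0.001]
contact_force: [0.2, -0.5, -0.6]
opening: 0.0321
grip_force: 25.0
```

arm_command(fingers=[1, 1, 1, 1], travel=[[0, 0, 0.001], [0, 0, 0.0025], [0, 0, 0.0025], [0, 0, 0.0025]], dr=[[0, 0, 0], [0, 0, 0], [0, 0, 0], [0, 0, 0]])

```text
time: 10.53
tool_pos: [0.6667, 0.0042, 0.0085]
tool_rot: [3.141, -0.0, -0.001]
contact_force: [-0.1, -0.2, -0.8]
opening: 0.0327
grip_force: 25.0
```

arm_command(fingers=[1, 1, 1], travel=[[0, 0, 0.001], [0, 0, 0.001], [0, 0, 0.001]], dr=[[0, 0, 0], [0, 0, 0], [0, 0, 0]])

```text
time: 10.78
tool_pos: [0.6669, 0.0042, 0.0083]
tool_rot: [3.141, -0.001, -0.001]
contact_force: [-2.3, -0.4, 4.7]
opening: 0.0324
grip_force: 25.0
```

arm_command(fingers=[-0.1, -0.1, -0.1, -0.1, -0.1, -0.1, -0.1], travel=[[0, 0, 0], [0, 0, 0], [0, 0, 0], [0, 0, -0.01], [0, 0, -0.04], [0, 0, -0.08], [0, 0, -0.08]], dr=[[0, 0, 0], [0, 0, 0], [0, 0, 0], [0, 0, 0], [0, 0, 0], [0, 0, 0], [0, 0, 0]])

```text
time: 11.37
tool_pos: [0.671, 0.0039, 0.096]
tool_rot: [3.14, -0.014, -0.001]
contact_force: [1.7, -0.1, 1.2]
opening: 0.0508
grip_force: 0.0
```

arm_command(fingers=[-0.1, -0.1, -0.1, -0.1, -0.1], travel=[[-0.13, -0.092, 0], [-0.13, -0.092, 0], [-0.13, -0.092, 0], [-0.13, -0.092, 0], [-0.13, -0.092, 0]], dr=[[0, 0, 0], [0, 0, 0], [0, 0, 0], [0, 0, 0], [0, 0, 0]])

```text
time: 11.78
tool_pos: [0.531, 0.0996, 0.0875]
tool_rot: [-3.141, 0.005, 0.002]
contact_force: [0.1, 0.7, 0.0]
opening: 0.0502
grip_force: 0.0
```

arm_command(fingers=[-0.1, -0.1, -0.1, -0.1, -0.1, -0.1, -0.1, -0.1], travel=[[-0.13, -0.092, 0], [-0.13, -0.092, 0], [-0.13, -0.092, 0], [-0.13, -0.092, 0], [-0.13, -0.092, 0], [-0.13, -0.092, 0], [-0.13, -0.092, 0], [-0.13, -0.092, 0]], dr=[[0, 0, 6], [0, 0, 12], [0, 0, 18], [0, 0, 24], [0, 0, 29.4], [0, 0, 29.4], [0, 0, 29.4], [0, 0, 29.4]])

```text
time: 12.45
tool_pos: [0.4082, 0.1883, 0.0876]
tool_rot: [-3.141, -0.001, -0.512]
contact_force: [0.6, -1.5, -0.1]
opening: 0.0506
grip_force: 0.0
```

```bash
python3 - <<'E'
from h import *
from cell import *
s=st(observe())
c=read_camera("wrist"); cv2.imwrite("pics/w2.png",c["color"]); W=cloud(c)
m=(W[...,2]>.012)&(np.hypot(W[...,0]-.407,W[...,1]-.1885)<.025)&(W[...,2]<.035)
q=W[m]; r=cv2.minAreaRect(q[:,:2].astype(np.float32)); print(len(q),r)
k=q[q[:,2]>.024]; print("knob",len(k),k.mean(0).round(4),np.ptp(k,0).round(3))
rel(s,[[.407,.1885,.003,-29.4]])
E
```

```text
[0.4082 0.1883 0.0876] -29.34 open 0.0506 grip 0.0 [ 0.6 -1.5 -0.1]
1635 ((0.4088362455368042, 0.19145093858242035), (0.02394469827413559, 0.04909101501107216), 60.02847671508789)
knob 394 [0.4081 0.1921 0.0258] [0.015 0.015 0.006]
[0.407, 0.1885, 0.003, -29.4] travel [-0.0011  0.0004  0.0846] drz 0.1
```

View pics/w2.png

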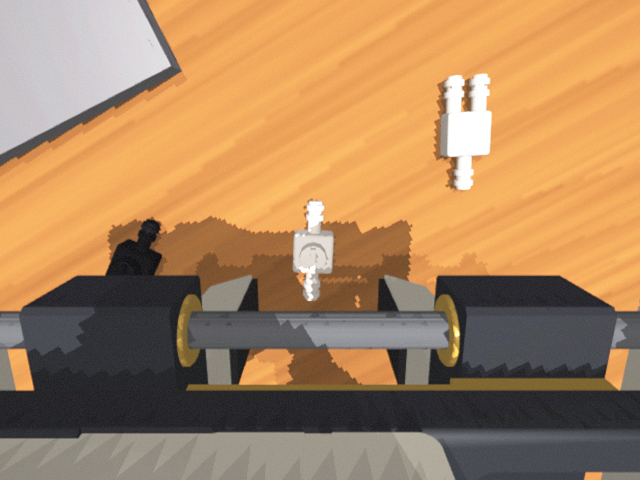

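The wrist view shows the tap at (312,252), in line with the tool and centred between the fingers. The splitter is at (466,133), and the black decoy at (135,260) is clear of the fingers. I'll grasp the tap.

arm_command(fingers=[-0.1, -0.1, -0.1, -0.1, -0.1, -0.1], travel=[[-0.001, -0.002, 0.03], [-0.001, -0.002, 0.055], [-0.001, -0.002, 0.075], [-0.001, -0.002, 0.0835], [-0.001, -0.002, 0.0835], [-0.001, -0.002, 0.0835]], dr=[[0, 0, 0.5], [0, 0, 0.5], [0, 0, 0.5], [0, 0, 0.5], [0, 0, 0.5], [0, 0, 0.5]])

```text
time: 13.0
tool_pos: [0.4075, 0.1904, 0.0038]
tool_rot: [3.141, 0.0, -0.523]
contact_force: [0.2, 1.1, -0.6]
opening: 0.0507
grip_force: 0.0
```

arm_command(fingers=[1, 1, 1, 1, 1, 1, 1], travel=[[0, 0, 0], [0, 0, 0], [0, 0, 0], [0, 0, 0], [0, 0, 0], [0, 0, 0], [0, 0, 0]], dr=[[0, 0, 0], [0, 0, 0], [0, 0, 0], [0, 0, 0], [0, 0, 0], [0, 0, 0], [0, 0, 0]], squeeze=15)

```text
time: 13.58
tool_pos: [0.4072, 0.1909, 0.0042]
tool_rot: [-3.141, -0.001, -0.523]
contact_force: [0.1, 0.1, 6.1]
opening: 0.0239
grip_force: 15.0
```

arm_command(fingers=[1, 1, 1, 1, 1, 1], travel=[[0, 0, -0.01], [0, 0, -0.03], [0, 0, -0.055], [0, 0, -0.07], [0, 0, -0.07], [0, 0, -0.07]], dr=[[0, 0, 0], [0, 0, 0], [0, 0, 0], [0, 0, 0], [0, 0, 0], [0, 0, 0]])

```text
time: 14.08
tool_pos: [0.4072, 0.1909, 0.0741]
tool_rot: [-3.14, -0.001, -0.523]
contact_force: [-0.4, -0.4, -0.0]
opening: 0.0236
grip_force: 15.0
```

```bash
python3 - <<'E'
from h import *
from cell import *
s=st(observe())
rel(s,[[.608,-.260,s[2],-1],[.608,-.26,.0085,-1],[.608,-.26,.085,-1],[.425,.079,.085,-24.3]])
E
```

```text
[0.4072 0.1909 0.0741] -29.95 open 0.0236 grip 15.0 [-0.4 -0.4 -0. ]
[0.608, -0.26, np.float64(0.0741), -1] travel [ 0.3993  0.2901 -0.    ] drz -29.0
[0.608, -0.26, 0.0085, -1] travel [ 0.     -0.      0.0656] drz 0
[0.608, -0.26, 0.085, -1] travel [ 0.     -0.     -0.0765] drz 0
[0.425, 0.079, 0.085, -24.3] travel [-0.1889 -0.3358 -0.    ] drz 23.3
```

arm_command(fingers=[1, 1, 1, 1, 1, 1, 1, 1], travel=[[0.01, 0.007, 0], [0.03, 0.022, 0], [0.055, 0.04, 0], [0.083, 0.06, 0], [0.111, 0.081, 0], [0.139, 0.101, 0], [0.167, 0.121, 0], [0.195, 0.142, 0]], dr=[[0, 0, 0], [0, 0, 0], [0, 0, 0], [0, 0, 0], [0, 0, 0], [0, 0, 0], [0, 0, 0], [0, 0, 0]])

```text
time: 14.75
tool_pos: [0.5045, -0.0311, 0.0721]
tool_rot: [3.141, 0.003, -0.523]
contact_force: [1.0, 0.5, -0.7]
opening: 0.0241
grip_force: 15.0
```

arm_command(fingers=[1, 1, 1, 1, 1, 1, 1, 1], travel=[[0.028, 0.02, 0], [0.056, 0.041, 0], [0.084, 0.061, 0], [0.112, 0.081, 0], [0.14, 0.102, 0], [0.168, 0.122, 0], [0.19, 0.138, 0], [0.204, 0.148, 0]], dr=[[0, 0, -4], [0, 0, -8], [0, 0, -12], [0, 0, -16], [0, 0, -20], [0, 0, -24], [0, 0, -27], [0, 0, -29]])

```text
time: 15.42
tool_pos: [0.6076, -0.2625, 0.0713]
tool_rot: [-3.141, 0.002, -0.016]
contact_force: [-0.4, 0.5, 0.5]
opening: 0.0238
grip_force: 15.0
```

arm_command(fingers=[1, 1, 1], travel=[[0, 0, 0], [0, 0, 0], [0, 0, 0]], dr=[[0, 0, 0], [0, 0, 0], [0, 0, 0]])

```text
time: 15.67
tool_pos: [0.6068, -0.2584, 0.0722]
tool_rot: [-3.14, 0.003, -0.017]
contact_force: [-0.5, 0.6, 0.2]
opening: 0.0237
grip_force: 15.0
```

```bash
python3 - <<'E'
from h import *
from cell import *
s=st(observe())
rel(s,[[.608,-.260,s[2],-1],[.608,-.26,.0085,-1]])
c=read_camera("top"); cv2.imwrite("pics/t2.png",c["color"][80:340,90:540]); 
E
```

```text
[ 0.6068 -0.2584  0.0722] -0.99 open 0.0237 grip 15.0 [-0.5  0.6  0.2]
[0.608, -0.26, np.float64(0.0722), -1] travel [ 0.0012  0.0016 -0.    ] drz -0.0
[0.608, -0.26, 0.0085, -1] travel [ 0.     -0.      0.0637] drz 0
```

View pics/t2.png

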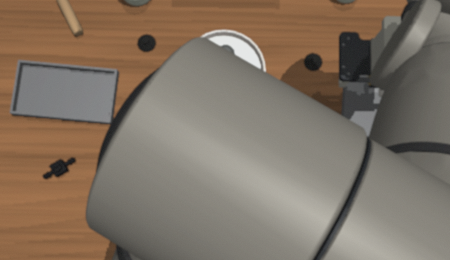

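The arm hides the square tray in the top view, so I'll rely on the measured tray pose and lower with the force reading.

arm_command(fingers=[1, 1, 1, 1, 1, 1, 1, 1], travel=[[0.001, 0.001, 0.015], [0.001, 0.001, 0.035], [0.001, 0.001, 0.048], [0.001, 0.001, 0.056], [0.001, 0.001, 0.06], [0.001, 0.001, 0.062], [0.001, 0.001, 0.062], [0.001, 0.001, 0.062]], dr=[[0, 0, 0], [0, 0, 0], [0, 0, 0], [0, 0, 0], [0, 0, 0], [0, 0, 0], [0, 0, 0], [0, 0, 0]])

```text
time: 16.38
tool_pos: [0.6092, -0.2609, 0.0125]
tool_rot: [3.141, -0.001, -0.017]
contact_force: [-0.9, -0.3, 0.3]
opening: 0.0238
grip_force: 15.0
```

arm_command(fingers=[1, 1, 1], travel=[[0, 0, 0.001], [0, 0, 0.002], [0, 0, 0.002]], dr=[[0, 0, 0], [0, 0, 0], [0, 0, 0]])

```text
time: 16.63
tool_pos: [0.6088, -0.2609, 0.01]
tool_rot: [3.141, -0.0, -0.017]
contact_force: [0.6, -0.6, 0.3]
opening: 0.024
grip_force: 15.0
```

arm_command(fingers=[1, 1, 1, 1], travel=[[0, 0, 0.001], [0, 0, 0.002], [0, 0, 0.002], [0, 0, 0.002]], dr=[[0, 0, 0], [0, 0, 0], [0, 0, 0], [0, 0, 0]])

```text
time: 16.97
tool_pos: [0.6089, -0.2609, 0.0083]
tool_rot: [3.141, -0.001, -0.017]
contact_force: [-1.8, 0.8, 5.5]
opening: 0.0239
grip_force: 15.0
```

arm_command(fingers=[0.3, 0.3, 0.3, 0.3, 0.3, 0.3, 0.3], travel=[[0, 0, 0], [0, 0, 0], [0, 0, 0], [0, 0, -0.01], [0, 0, -0.04], [0, 0, -0.08], [0, 0, -0.08]], dr=[[0, 0, 0], [0, 0, 0], [0, 0, 0], [0, 0, 0], [0, 0, 0], [0, 0, 0], [0, 0, 0]])

```text
time: 17.55
tool_pos: [0.6127, -0.2629, 0.0965]
tool_rot: [3.135, -0.012, -0.017]
contact_force: [1.1, 0.1, 1.6]
opening: 0.032
grip_force: 0.0
```

arm_command(fingers=[-0.1, -0.1, -0.1, -0.1, -0.1, -0.1], travel=[[-0.095, -0.168, 0], [-0.095, -0.168, 0], [-0.095, -0.168, 0], [-0.095, -0.168, 0], [-0.095, -0.168, 0], [-0.095, -0.168, 0]], dr=[[0, 0, 0], [0, 0, 0], [0, 0, 0], [0, 0, 0], [0, 0, 0], [0, 0, 0]])

```text
time: 18.05
tool_pos: [0.5137, -0.0868, 0.0883]
tool_rot: [-3.14, 0.003, -0.013]
contact_force: [0.8, -0.0, -0.1]
opening: 0.0503
grip_force: 0.0
```

arm_command(fingers=[-0.1, -0.1, -0.1, -0.1, -0.1, -0.1, -0.1, -0.1], travel=[[-0.095, -0.168, 0], [-0.095, -0.168, 0], [-0.095, -0.168, 0], [-0.095, -0.168, 0], [-0.095, -0.168, 0], [-0.095, -0.168, 0], [-0.095, -0.168, 0], [-0.095, -0.168, 0]], dr=[[0, 0, 5], [0, 0, 10], [0, 0, 15], [0, 0, 20], [0, 0, 23.3], [0, 0, 23.3], [0, 0, 23.3], [0, 0, 23.3]])

```text
time: 18.72
tool_pos: [0.4258, 0.0779, 0.0883]
tool_rot: [-3.141, -0.002, -0.422]
contact_force: [-0.9, -0.7, -0.1]
opening: 0.0505
grip_force: 0.0
```

```bash
python3 - <<'E'
from h import *
from cell import *
s=st(observe())
c=read_camera("wrist"); cv2.imwrite("pics/w3.png",c["color"]); W=cloud(c)
m=(W[...,2]>.013)&(np.hypot(W[...,0]-.425,W[...,1]-.079)<.025)&(W[...,2]<.035)
q=W[m]; r=cv2.minAreaRect(q[:,:2].astype(np.float32)); print(len(q),r)
rel(s,[[*np.round(r[0],4),.004,-24.3]])
E
```

```text
[0.4258 0.0779 0.0883] -24.19 open 0.0505 grip 0.0 [-0.9 -0.7 -0.1]
1527 ((0.4260169267654419, 0.0824902355670929), (0.02389276772737503, 0.04593436419963837), 62.98114013671875)
[np.float64(0.426), np.float64(0.0825), 0.004, -24.3] travel [-0.0017 -0.0043  0.0843] drz 0.1
```

View pics/w3.png

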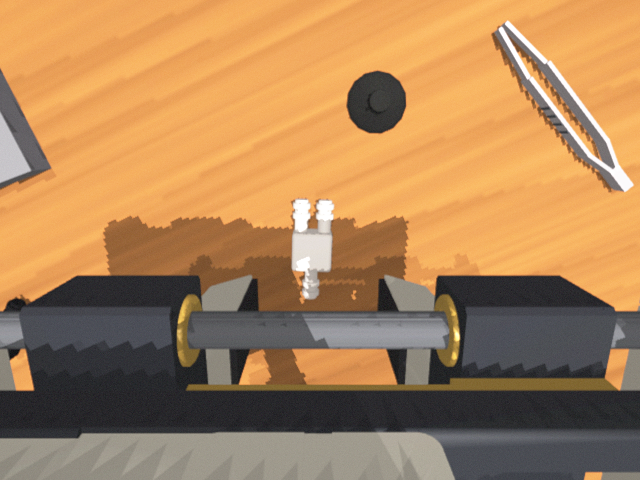

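The wrist view shows the splitter block at (312,250), straight between the fingers, with the tweezers clear at the upper right. I'll grasp it.

arm_command(fingers=[-0.1, -0.1, -0.1, -0.1, -0.1, -0.1], travel=[[-0.001, -0.0025, 0.03], [-0.001, -0.0025, 0.055], [-0.001, -0.0025, 0.075], [-0.001, -0.0025, 0.084], [-0.001, -0.0025, 0.084], [-0.001, -0.0025, 0.084]], dr=[[0, 0, 1.5], [0, 0, 1.5], [0, 0, 1.5], [0, 0, 1.5], [0, 0, 1.5], [0, 0, 1.5]])

```text
time: 19.27
tool_pos: [0.4251, 0.0804, 0.0038]
tool_rot: [3.141, 0.0, -0.451]
contact_force: [0.4, -0.6, 0.7]
opening: 0.0506
grip_force: 0.0
```

arm_command(fingers=[1, 1, 1, 1, 1, 1, 1], travel=[[0, 0, 0], [0, 0, 0], [0, 0, 0], [0, 0, 0], [0, 0, 0], [0, 0, 0], [0, 0, 0]], dr=[[0, 0, 0], [0, 0, 0], [0, 0, 0], [0, 0, 0], [0, 0, 0], [0, 0, 0], [0, 0, 0]])

```text
time: 19.85
tool_pos: [0.4249, 0.0811, 0.0042]
tool_rot: [-3.141, -0.001, -0.449]
contact_force: [-0.9, -0.4, 5.2]
opening: 0.0238
grip_force: 15.0
```

arm_command(fingers=[1, 1, 1, 1, 1, 1], travel=[[0, 0, -0.01], [0, 0, -0.03], [0, 0, -0.055], [0, 0, -0.07], [0, 0, -0.07], [0, 0, -0.07]], dr=[[0, 0, 0], [0, 0, 0], [0, 0, 0], [0, 0, 0], [0, 0, 0], [0, 0, 0]])

```text
time: 20.35
tool_pos: [0.4249, 0.0811, 0.0741]
tool_rot: [-3.141, -0.002, -0.449]
contact_force: [-0.5, -0.1, -0.9]
opening: 0.0233
grip_force: 15.0
```

```bash
python3 - <<'E'
from h import *
from cell import *
s=st(observe())
rel(s,[[.572,-.312,s[2],-1],[.572,-.312,.085,-1],[.441,-.086,.085,18.6]])
E
```

```text
[0.4249 0.0811 0.0741] -25.75 open 0.0233 grip 15.0 [-0.5 -0.1 -0.9]
[0.572, -0.312, np.float64(0.0741), -1] travel [ 0.303   0.2904 -0.    ] drz -24.7
[0.572, -0.312, 0.085, -1] travel [ 0.     -0.     -0.0109] drz 0
[0.441, -0.086, 0.085, 18.6] travel [-0.1349 -0.2237 -0.    ] drz -19.6
```

arm_command(fingers=[1, 1, 1, 1, 1, 1, 1, 1], travel=[[0.01, 0.0095, 0], [0.03, 0.0285, 0], [0.05, 0.048, 0], [0.07, 0.067, 0], [0.09, 0.086, 0], [0.11, 0.105, 0], [0.13, 0.125, 0], [0.15, 0.144, 0]], dr=[[0, 0, 0], [0, 0, 0], [0, 0, 0], [0, 0, 0], [0, 0, 0], [0, 0, 0], [0, 0, 0], [0, 0, 0]])

```text
time: 21.02
tool_pos: [0.4964, -0.1149, 0.0721]
tool_rot: [3.141, 0.003, -0.45]
contact_force: [0.1, 0.6, -0.7]
opening: 0.0241
grip_force: 15.0
```

arm_command(fingers=[1, 1, 1, 1, 1, 1, 1, 1], travel=[[0.02, 0.019, 0], [0.04, 0.038, 0], [0.061, 0.058, 0], [0.082, 0.079, 0], [0.103, 0.099, 0], [0.124, 0.119, 0], [0.142, 0.136, 0], [0.153, 0.1465, 0]], dr=[[0, 0, -3], [0, 0, -7], [0, 0, -11], [0, 0, -15], [0, 0, -18], [0, 0, -21], [0, 0, -23], [0, 0, -24.7]])

```text
time: 21.68
tool_pos: [0.5709, -0.3145, 0.0714]
tool_rot: [-3.141, 0.002, -0.018]
contact_force: [-0.6, 0.4, -0.1]
opening: 0.0238
grip_force: 15.0
```

arm_command(fingers=[1, 1, 1, 1], travel=[[0, 0, 0], [0, 0, 0], [0, 0, 0], [0, 0, 0]], dr=[[0, 0, 0], [0, 0, 0], [0, 0, 0], [0, 0, 0]])

```text
time: 22.02
tool_pos: [0.5707, -0.3108, 0.073]
tool_rot: [-3.14, 0.001, -0.018]
contact_force: [0.5, -0.2, 0.0]
opening: 0.0241
grip_force: 15.0
```

```bash
python3 - <<'E'
from h import *
from cell import *
s=st(observe())
rel(s,[[.572,-.312,s[2],-1],[.572,-.312,.0085,-1]])
c=read_camera("wrist"); cv2.imwrite("pics/w4.png",c["color"]); W=cloud(c)
k=W[(W[...,2]>.027)&(W[...,2]<.038)&(abs(W[...,0]-.609)<.025)&(abs(W[...,1]+.261)<.025)]; print(len(k),k.mean(0) if len(k) else 0)
E
```

```text
[ 0.5707 -0.3108  0.073 ] -1.03 open 0.0241 grip 15.0 [ 0.5 -0.2  0. ]
[0.572, -0.312, np.float64(0.073), -1] travel [ 0.0013  0.0012 -0.    ] drz -0.0
[0.572, -0.312, 0.0085, -1] travel [ 0.     -0.      0.0645] drz 0
739 [ 0.60923529 -0.26090799  0.02937236]
```

View pics/w4.png

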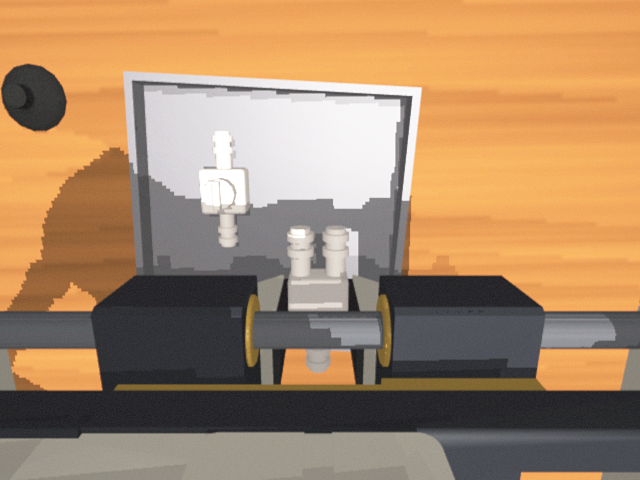

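The tap lies flat in the tray at (224,190), and the held splitter at (318,290) is clear of it. I'll lower the splitter.

arm_command(fingers=[1, 1, 1, 1, 1, 1, 1, 1], travel=[[0.001, 0.001, 0.015], [0.001, 0.001, 0.035], [0.001, 0.001, 0.048], [0.001, 0.001, 0.056], [0.001, 0.001, 0.06], [0.001, 0.001, 0.063], [0.001, 0.001, 0.063], [0.001, 0.001, 0.063]], dr=[[0, 0, 0], [0, 0, 0], [0, 0, 0], [0, 0, 0], [0, 0, 0], [0, 0, 0], [0, 0, 0], [0, 0, 0]])

```text
time: 22.73
tool_pos: [0.5725, -0.3135, 0.0113]
tool_rot: [3.141, -0.001, -0.018]
contact_force: [-0.7, -0.1, 0.5]
opening: 0.0237
grip_force: 15.0
```

arm_command(fingers=[1, 1, 1, 1], travel=[[0, 0, 0.001], [0, 0, 0.002], [0, 0, 0.002], [0, 0, 0.002]], dr=[[0, 0, 0], [0, 0, 0], [0, 0, 0], [0, 0, 0]])

```text
time: 23.07
tool_pos: [0.5722, -0.3134, 0.0089]
tool_rot: [3.141, -0.0, -0.018]
contact_force: [0.5, 0.7, -0.9]
opening: 0.0237
grip_force: 15.0
```

arm_command(fingers=[1, 1, 1], travel=[[0, 0, 0.001], [0, 0, 0.001], [0, 0, 0.001]], dr=[[0, 0, 0], [0, 0, 0], [0, 0, 0]])

```text
time: 23.32
tool_pos: [0.5724, -0.3134, 0.0083]
tool_rot: [3.141, -0.001, -0.018]
contact_force: [-1.7, 0.6, 3.7]
opening: 0.0237
grip_force: 15.0
```

arm_command(fingers=[0.3, 0.3, 0.3, 0.3, 0.3, 0.3, 0.3], travel=[[0, 0, 0], [0, 0, 0], [0, 0, 0], [0, 0, -0.01], [0, 0, -0.04], [0, 0, -0.08], [0, 0, -0.08]], dr=[[0, 0, 0], [0, 0, 0], [0, 0, 0], [0, 0, 0], [0, 0, 0], [0, 0, 0], [0, 0, 0]])

```text
time: 23.9
tool_pos: [0.5758, -0.3157, 0.0963]
tool_rot: [3.134, -0.011, -0.018]
contact_force: [2.0, -1.3, 1.5]
opening: 0.032
grip_force: 0.0
```

arm_command(fingers=[0, 0, 0, 0, 0, 0, 0, 0], travel=[[-0.02, -0.033, 0], [-0.04, -0.067, 0], [-0.06, -0.1, 0], [-0.08, -0.133, 0], [-0.1, -0.167, 0], [-0.12, -0.2, 0], [-0.135, -0.225, 0], [-0.135, -0.225, 0]], dr=[[0, 0, -3], [0, 0, -6], [0, 0, -9], [0, 0, -12], [0, 0, -15], [0, 0, -18], [0, 0, -19.6], [0, 0, -19.6]])

```text
time: 24.57
tool_pos: [0.4378, -0.0817, 0.088]
tool_rot: [-3.139, 0.002, 0.328]
contact_force: [-0.2, 0.9, -0.1]
opening: 0.0458
grip_force: 0.0
```

arm_command(fingers=[0, 0, 0], travel=[[0, 0, 0], [0, 0, 0], [0, 0, 0]], dr=[[0, 0, 0], [0, 0, 0], [0, 0, 0]])

```text
time: 24.82
tool_pos: [0.4425, -0.0869, 0.0881]
tool_rot: [3.14, -0.001, 0.323]
contact_force: [-0.1, 0.2, 0.3]
opening: 0.0455
grip_force: 0.0
```

```bash
python3 - <<'E'
from h import *
from cell import *
s=st(observe())
c=read_camera("wrist"); cv2.imwrite("pics/w5.png",c["color"]); W=cloud(c)
m=(W[...,2]>.004)&(W[...,2]<.014)&(np.hypot(W[...,0]-.441,W[...,1]+.086)<.07)
q=W[m]; r=cv2.minAreaRect(q[:,:2].astype(np.float32)); print(len(q),r)
rel(s,[[*np.round(r[0],4),.002,18.6]])
E
```

```text
[ 0.4425 -0.0869  0.0881] 18.48 open 0.0455 grip 0.0 [-0.1  0.2  0.3]
1199 ((0.4495795667171478, -0.08032608032226562), (0.1027015671133995, 0.014739605598151684), 18.58753776550293)
[np.float64(0.4496), np.float64(-0.0803), 0.002, 18.6] travel [ 0.0088 -0.004   0.0861] drz -0.1
```

View pics/w5.png

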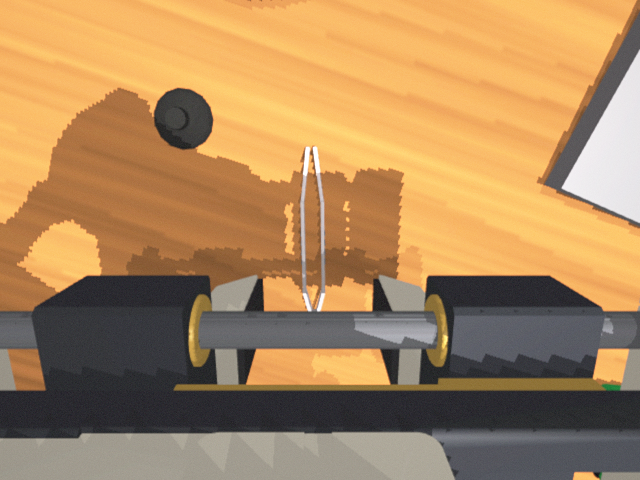

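The wrist view shows the tweezers from (312,148) to (313,310), parallel to the tool and close to centre. The angle of 18.6° agrees with the top view. I'll grasp them.

arm_command(fingers=[0, 0, 0, 0, 0, 0], travel=[[0, -0.003, 0.03], [0, -0.003, 0.055], [0, -0.003, 0.076], [0, -0.003, 0.0855], [0, -0.003, 0.0855], [0, -0.003, 0.0855]], dr=[[0, 0, 0], [0, 0, 0], [0, 0, 0], [0, 0, 0], [0, 0, 0], [0, 0, 0]])

```text
time: 25.37
tool_pos: [0.4407, -0.0837, 0.002]
tool_rot: [-3.141, 0.0, 0.322]
contact_force: [-0.5, -0.0, 0.5]
opening: 0.0457
grip_force: 0.0
```

arm_command(fingers=[1, 1, 1, 1, 1, 1, 1], travel=[[0, 0, 0], [0, 0, 0], [0, 0, 0], [0, 0, 0], [0, 0, 0], [0, 0, 0], [0, 0, 0]], dr=[[0, 0, 0], [0, 0, 0], [0, 0, 0], [0, 0, 0], [0, 0, 0], [0, 0, 0], [0, 0, 0]])

```text
time: 25.95
tool_pos: [0.4405, -0.0831, 0.0024]
tool_rot: [3.141, -0.0, 0.324]
contact_force: [-0.1, -0.5, 2.0]
opening: 0.0138
grip_force: 14.9
```

arm_command(fingers=[1, 1, 1, 1, 1, 1], travel=[[0, 0, -0.01], [0, 0, -0.03], [0, 0, -0.055], [0, 0, -0.07], [0, 0, -0.07], [0, 0, -0.07]], dr=[[0, 0, 0], [0, 0, 0], [0, 0, 0], [0, 0, 0], [0, 0, 0], [0, 0, 0]])

```text
time: 26.45
tool_pos: [0.4407, -0.0831, 0.0726]
tool_rot: [3.14, -0.001, 0.324]
contact_force: [-1.1, -0.0, -1.3]
opening: 0.0139
grip_force: 14.9
```

```bash
python3 - <<'E'
from h import *
from cell import *
s=st(observe())
rel(s,[[.588,.285,s[2],86.4]])
E
```

```text
[ 0.4407 -0.0831  0.0726] 18.55 open 0.0139 grip 14.9 [-1.1 -0.  -1.3]
[0.588, 0.285, np.float64(0.0726), 86.4] travel [ 0.2565 -0.3023 -0.    ] drz -67.9
```

arm_command(fingers=[1, 1, 1, 1, 1, 1, 1, 1], travel=[[0.008, -0.009, 0], [0.024, -0.028, 0], [0.041, -0.048, 0], [0.058, -0.068, 0], [0.076, -0.09, 0], [0.094, -0.111, 0], [0.111, -0.131, 0], [0.128, -0.151, 0]], dr=[[0, 0, -2], [0, 0, -6], [0, 0, -10.5], [0, 0, -15], [0, 0, -20], [0, 0, -25], [0, 0, -30], [0, 0, -34]])

```text
time: 27.12
tool_pos: [0.5131, 0.1022, 0.0705]
tool_rot: [-3.139, 0.002, 0.922]
contact_force: [0.6, -0.2, 0.1]
opening: 0.0137
grip_force: 14.9
```

```bash
python3 - <<'E'
from h import *
from cell import *
s=st(observe())
rel(s,[[.588,.285,.0735,86.4]])
E
```

```text
[0.5131 0.1022 0.0705] 52.81 open 0.0137 grip 14.9 [ 0.6 -0.2  0.1]
[0.588, 0.285, 0.0735, 86.4] travel [ 0.1909 -0.0509 -0.003 ] drz -33.6
```

arm_command(fingers=[1, 1, 1, 1, 1, 1, 1, 1], travel=[[0.027, -0.007, 0], [0.054, -0.014, 0], [0.081, -0.022, 0], [0.108, -0.029, 0], [0.135, -0.036, 0], [0.158, -0.042, 0], [0.178, -0.048, 0], [0.19, -0.051, 0]], dr=[[0, 0, -5], [0, 0, -10], [0, 0, -15], [0, 0, -20], [0, 0, -24], [0, 0, -28], [0, 0, -31], [0, 0, -33.8]])

```text
time: 27.78
tool_pos: [0.5883, 0.2847, 0.0698]
tool_rot: [-3.139, 0.001, 1.511]
contact_force: [0.2, 0.2, -0.4]
opening: 0.0136
grip_force: 14.9
```

arm_command(fingers=[1, 1, 1, 1], travel=[[0, 0, 0], [0, 0, 0], [0, 0, 0], [0, 0, 0]], dr=[[0, 0, 0], [0, 0, 0], [0, 0, 0], [0, 0, 0]])

```text
time: 28.12
tool_pos: [0.5883, 0.2816, 0.0715]
tool_rot: [-3.14, 0.001, 1.505]
contact_force: [-0.5, -0.7, -1.5]
opening: 0.0137
grip_force: 14.9
```

```bash
python3 - <<'E'
from h import *
from cell import *
s=st(observe())
rel(s,[[.588,.285,.007,86.4]])
c=read_camera("wrist"); cv2.imwrite("pics/w6.png",c["color"])
E
```

```text
[0.5883 0.2816 0.0715] 86.24 open 0.0137 grip 14.9 [-0.5 -0.7 -1.5]
[0.588, 0.285, 0.007, 86.4] travel [ 0.0034 -0.0005  0.0645] drz -0.2
```

View pics/w6.png

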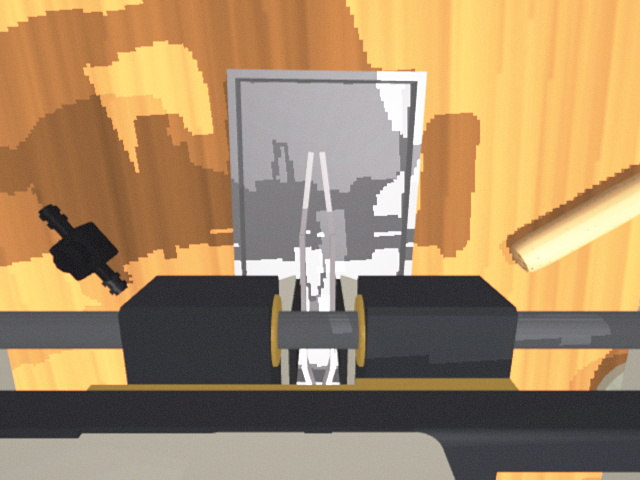

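The tweezers, points at (318,155), hang level over the long tray (rim from (230,72) to (425,72)), centred and parallel to it. I'll lower them.

arm_command(fingers=[1, 1, 1, 1, 1, 1, 1, 1], travel=[[0.003, 0, 0.015], [0.003, 0, 0.035], [0.003, 0, 0.048], [0.003, 0, 0.056], [0.003, 0, 0.06], [0.003, 0, 0.063], [0.003, 0, 0.063], [0.003, 0, 0.063]], dr=[[0, 0, 0], [0, 0, 0], [0, 0, 0], [0, 0, 0], [0, 0, 0], [0, 0, 0], [0, 0, 0], [0, 0, 0]])

```text
time: 28.83
tool_pos: [0.5894, 0.2858, 0.0098]
tool_rot: [3.141, -0.0, 1.507]
contact_force: [0.3, 0.5, -0.7]
opening: 0.0141
grip_force: 14.9
```

arm_command(fingers=[1, 1, 1, 1], travel=[[0, 0, 0.001], [0, 0, 0.002], [0, 0, 0.002], [0, 0, 0.002]], dr=[[0, 0, 0], [0, 0, 0], [0, 0, 0], [0, 0, 0]])

```text
time: 29.17
tool_pos: [0.589, 0.2858, 0.0074]
tool_rot: [3.141, -0.0, 1.507]
contact_force: [-0.7, 0.9, -0.6]
opening: 0.0139
grip_force: 14.9
```

arm_command(fingers=[1, 1, 1], travel=[[0, 0, 0.001], [0, 0, 0.001], [0, 0, 0.001]], dr=[[0, 0, 0], [0, 0, 0], [0, 0, 0]])

```text
time: 29.42
tool_pos: [0.5891, 0.2858, 0.0064]
tool_rot: [3.141, -0.0, 1.507]
contact_force: [-0.8, -0.6, 2.3]
opening: 0.0139
grip_force: 14.9
```

arm_command(fingers=[0.43, 0.43, 0.43, 0.43, 0.43, 0.43, 0.43, 0.43], travel=[[0, 0, 0], [0, 0, 0], [0, 0, 0], [0, 0, -0.01], [0, 0, -0.04], [0, 0, -0.08], [0, 0, -0.12], [0, 0, -0.12]], dr=[[0, 0, 0], [0, 0, 0], [0, 0, 0], [0, 0, 0], [0, 0, 0], [0, 0, 0], [0, 0, 0], [0, 0, 0]])

```text
time: 30.08
tool_pos: [0.5932, 0.2873, 0.1363]
tool_rot: [3.127, -0.006, 1.507]
contact_force: [2.0, 0.2, 1.4]
opening: 0.0261
grip_force: 0.0
```

arm_command(fingers=[0.43, 0.43, 0.43, 0.43, 0.43, 0.43, 0.43, 0.43], travel=[[0, -0.22, 0], [0, -0.22, 0], [0, -0.22, 0], [0, -0.22, 0], [0, -0.22, 0], [0, -0.22, 0], [0, -0.22, 0], [0, -0.22, 0]], dr=[[0, 0, 0], [0, 0, 0], [0, 0, 0], [0, 0, 0], [0, 0, 0], [0, 0, 0], [0, 0, 0], [0, 0, 0]])

```text
time: 30.75
tool_pos: [0.3701, 0.3003, 0.1271]
tool_rot: [3.139, -0.001, 1.508]
contact_force: [0.8, -0.4, 1.1]
opening: 0.026
grip_force: 0.0
```

```bash
python3 - <<'E'
from h import *
from cell import *
st(observe())
c=read_camera("top"); cv2.imwrite("pics/t3.png",c["color"])
E
```

```text
[0.3701 0.3003 0.1271] 86.41 open 0.026 grip 0.0 [ 0.8 -0.4  1.1]
```

View pics/t3.png

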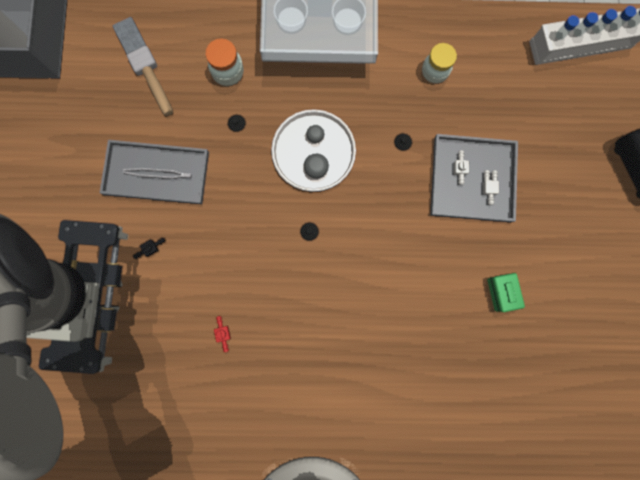

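Both stones sit apart in the dish at (315,134) and (317,166). The tap (461,167) and splitter (491,186) are in the square tray, the tweezers (156,174) are in the long tray, and the cleaner hasn't moved. I'll check the heights and positions against the limits, then hand in.

```bash
python3 - <<'E'
from h import *
from cell import *
c=read_camera("top"); W=cloud(c); ok=True
D,S,L=np.array([.635,.004]),np.array([.59,-.286]),np.array([.588,.285])
for n,u,v,h,o,lim in[("large",317,166,.026,D,.056),("small",315,134,.022,D,.056),("tap",461,167,.029,S,.06),("split",491,186,.016,S,.06)]:
    t=np.nanmax(W[v-3:v+4,u-3:u+4,2]); d=ray(c,u,v,.004+h/2)[:2]-o; print(n,"top",t.round(4),"want",h+.004,d.round(3))
    ok&=abs(t-h-.004)<.006 and np.linalg.norm(d)<lim
print(ok)
if ok: print(hand_in())
E
```

```text
large top 0.0334 want 0.03 [-0.029 -0.006]
small top 0.0279 want 0.026 [ 0.031 -0.001]
tap top 0.0348 want 0.033 [0.018 0.025]
split top 0.0221 want 0.02 [-0.014 -0.03 ]
True
the job is handed in; nothing more can be done
None
```

I placed all five items flat in their dish or trays, left the algae cleaner in place, and handed the job in at about 31 s; the hand-in returned no verdict.

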